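# Find and replace the hardened rubber mount in a pump's isolation base

### The arm

A 6-joint arm with a two-finger parallel gripper is mounted at the origin on a cart in front of the work surface, level with it; the furniture and walls round the work are solid. World frame = base frame: x ahead of the robot, y to its left, z up, the work surface at z = 0. Lengths are in m, angles in degrees, forces in N, time in s.
With the tool pointing down it reaches from about 0.375 to 0.9 m from the base axis. Payload 3.1 kg.
Tool frame: the origin (TCP) lies midway between the tips of the shut fingers; the grasp point (between the pads) lies 19 mm behind it; z points along the fingers, y is the line along which they close (so a half turn about z gives the same grasp; the last joint's range is limited). The gripper opens to 87 mm and grips with 3 to 60 N. Pads are 19 mm wide; open, the fingers measure 117 mm over their backs; the gripper's body (75 mm by 190 mm) begins 51 mm behind the grasp point.
Start: joints at [55.892, 30.224, 82.088, -0, 67.689, -10.227], TCP at [0.253, 0.571, 0.223] pointing down, gripper open.
Joint ranges: [-176.69, 176.69], [-43.24, 126.21], [12.49, 139.97], [-82, 262], [0, 151.66], [-163.58, 163.58]. Speed limits (degrees/s): [159.86, 159.86, 180, 180, 180, 180].

### API

Orientations are given as a 3x3 rotation matrix whose columns are the frame's x, y, z axes.
In Python, from rig import read_state, capture, camera_info, hand_in gives the robot as it stands.
- The arm moves only by the tool drive_tool, never from a script. Its argument "motion" is a list of rows, each a list of 2 entries, a list of its own where there are three numbers: the shift along the tool's x, y, z in mm, then the turn, a rotation vector about the tool's x, y, z in rad. A call has 1 to 5 rows; each row shifts and turns the commanded pose from where the row before left it, along the tool's axes as they then stand; what a row does not reach is not made up. A row lasts 1/10 s, in which the tool goes at most 50 mm and 8.59 degrees, less where a joint would pass 70% of its speed; a pose out of reach is approached as far as the arm can. A call is refused whole if a number of a shift passes 50 or a number of a turn 0.15, either way. A call with a gripper value outside its range is refused whole. "gripper" is the opening, from 0 (shut) to 1 (fully open), set as the call begins (left out, the last holds). The fingers move at their own pace and stop on an object; the grip force is fixed at half the most. Time passes only in rows, so rows that do not move let the fingers close. It gives the time, the measured TCP pose, the force, the opening and the grip force at its end, in the units of the state.
- read_state(): the state, without advancing time (a new reading comes with each control period).
- capture(name): name is "scene" or "top"; returns the picture (480x640x3 uint8, red, green, blue); there is no depth.
- camera_info(name): a dict with "fovy" (degrees; the focal length in pixels is half the picture's height over the tangent of half this angle, whatever the lens; pixels are square), "cx", "cy" (the principal point, pixels), "xyz" and "orientation" of the camera in the world. Camera axes: x right, y down, z forward; pixel columns grow to the right and rows downward; lengths in m; the calibration is good to about 2 mm. A picture is of the moment at which its call begins. camera_info takes no time and is no camera call.
- hand_in(): hands the job in; it is judged then, once.
The state is a dict: "time_s": time; "joint_positions": joint angles; "qvel": joint speeds; "tau": joint torques, N m; "position": TCP position; "tcp_rot": TCP orientation; "force": force on the tool from outside, world axes, zero at the start; "moment": the same for the moment, N m; "opening": opening from 0.0 (shut) to 1.0 (fully open); "grasp_force": force on a finger pad.
Only numpy, scipy, OpenCV 4.12 (cv2) and the standard library are available. Lean on these libraries where they do the work, as an engineer would, in place of code of your own. Each camera call takes 0.05 s, during which the arm holds its last target. There are 200 camera calls.

### The job

One of the four rubber mounts in the vacuum pump's isolation base has gone hard: find it by pressing the mounts straight down about 4 mm and feeling the resistance, gently, squeezing none by more than 6 mm and never loading one with more than 30 N. Take the hard one out and stand it in the empty right well of the tray, seat the spare from the left well upright and fully home in the pocket it left, and leave the three sound mounts seated in the base and the other things on the bench where they are.

Things in the scene. Friction and masses are not known exactly. Their poses are not given: they have to be found in the camera images.
- base: isolation base of a small vacuum pump: aluminium plate 115 mm (its x) by 140 mm (its y), 22 mm thick, fixed; origin at the centre of its underside. Four round pockets at x = +-35 mm, y = +-45 mm, 38.5 mm wide, chamfered, 10 mm deep, hold one mount each; a seated mount's top is 58 mm above the bench
- pocket_1 (a point): pocket of the base at its x = -35 mm, y = 45 mm; the point is the centre of the pocket's floor, 12 mm above the bench
- pocket_2 (a point): pocket of the base at its x = -35 mm, y = -45 mm; the point is the centre of the pocket's floor, 12 mm above the bench
- pocket_3 (a point): pocket of the base at its x = 35 mm, y = 45 mm; the point is the centre of the pocket's floor, 12 mm above the bench
- pocket_4 (a point): pocket of the base at its x = 35 mm, y = -45 mm; the point is the centre of the pocket's floor, 12 mm above the bench
- mount_a: Round rubber mount: steel cup 36 mm across, 12 mm high (1.5 mm chamfer below) with a ribbed black rubber buffer 30 mm across, 46 mm tall in all, flat top. Pressed, the buffer sinks into the cup (8.5 mm at most) and springs back. Origin: centre of underside, z up. One of four in the base, in any pocket; all look alike. 4 mm of squeeze takes 5 to 9 N on a sound one, 15 to 20 N on the hard one
- mount_a_top (a point): centre of the top face of mount_a: 46 mm above its origin when free, less as it is squeezed (42 mm at 4 mm of squeeze)
- mount_b: Round rubber mount: steel cup 36 mm across, 12 mm high (1.5 mm chamfer below) with a ribbed black rubber buffer 30 mm across, 46 mm tall in all, flat top. Pressed, the buffer sinks into the cup (8.5 mm at most) and springs back. Origin: centre of underside, z up. One of four in the base, in any pocket; all look alike. 4 mm of squeeze takes 5 to 9 N on a sound one, 15 to 20 N on the hard one
- mount_b_top (a point): centre of the top face of mount_b: 46 mm above its origin when free, less as it is squeezed (42 mm at 4 mm of squeeze)
- mount_c: Round rubber mount: steel cup 36 mm across, 12 mm high (1.5 mm chamfer below) with a ribbed black rubber buffer 30 mm across, 46 mm tall in all, flat top. Pressed, the buffer sinks into the cup (8.5 mm at most) and springs back. Origin: centre of underside, z up. One of four in the base, in any pocket; all look alike. 4 mm of squeeze takes 5 to 9 N on a sound one, 15 to 20 N on the hard one
- mount_c_top (a point): centre of the top face of mount_c: 46 mm above its origin when free, less as it is squeezed (42 mm at 4 mm of squeeze)
- mount_d: Round rubber mount: steel cup 36 mm across, 12 mm high (1.5 mm chamfer below) with a ribbed black rubber buffer 30 mm across, 46 mm tall in all, flat top. Pressed, the buffer sinks into the cup (8.5 mm at most) and springs back. Origin: centre of underside, z up. One of four in the base, in any pocket; all look alike. 4 mm of squeeze takes 5 to 9 N on a sound one, 15 to 20 N on the hard one
- mount_d_top (a point): centre of the top face of mount_d: 46 mm above its origin when free, less as it is squeezed (42 mm at 4 mm of squeeze)
- mount_spare: Round rubber mount: steel cup 36 mm across, 12 mm high (1.5 mm chamfer below) with a ribbed black rubber buffer 30 mm across, 46 mm tall in all, flat top. Pressed, the buffer sinks into the cup (8.5 mm at most) and springs back. Origin: centre of underside, z up. The new, sound one, in the left well of the tray; has 1.25 mm of play all round in a pocket
- mount_spare_top (a point): centre of the top face of mount_spare: 46 mm above its origin when free, less as it is squeezed
- tray: shallow grey parts tray 72 mm (its x) by 160 mm (its y), 14 mm high, walls, divider and floor 3 mm, fixed to the bench; origin at the centre of its underside. The divider parts it into two wells, side by side along its y
- spare_well (a point): centre of the floor of the left well (the tray's +y half), where the spare stands; 3 mm above the bench
- scrap_well (a point): centre of the floor of the right well (the tray's -y half), for the scrapped mount; empty at first, 66 by 75 mm, floor 3 mm above the bench; axes as the tray's
- screwdriver: bystander: screwdriver lying right of the work, 185 mm; origin at the centre of its underside
- stopper: bystander: plain rubber stopper standing right of the base, 31 mm across, 28 mm high; origin at the centre of its underside
- grease_tube: bystander: metal grease tube, 100 mm, lying; origin at the centre of its underside
- timer: bystander: small timer lying flat, 69 mm; origin at the centre of its underside
- bottle: bystander: small white capped bottle, 42 mm across, 85 mm tall, behind the base; origin at the centre of its underside
- beaker: bystander: 100 ml glass beaker, 54 mm across, 69 mm tall, behind the base; origin at the centre of its underside

How it is judged (in metres and radians):
On the way:
1. the hard mount is squeezed by at least 3.2 mm in the base (it then bears over 13 N), for 0.2 s (((z of mount_a_top in the frame of mount_a below 0.0428 m and contact force between mount_a and base above 13 N) or (z of mount_b_top in the frame of mount_b below 0.0428 m and contact force between mount_b and base above 13 N) or (z of mount_c_top in the frame of mount_c below 0.0428 m and contact force between mount_c and base above 13 N) or (z of mount_d_top in the frame of mount_d below 0.0428 m and contact force between mount_d and base above 13 N))), for 0.2 s.
At the end, for the whole second after the job is handed in: spare and the three sound mounts upright (within 0.08 rad) in pockets, origin within 4 mm of a pocket's floor centre; the hard mount (known by how little it sags under its own weight) upright in the tray's right well, inside its walls; all at rest ((distance between mount_spare and pocket_1 below 0.004 m or distance between mount_spare and pocket_2 below 0.004 m or distance between mount_spare and pocket_3 below 0.004 m or distance between mount_spare and pocket_4 below 0.004 m) and angle between mount_spare's own z axis and vertical below 0.08 rad and (((distance between mount_a and pocket_1 below 0.004 m or distance between mount_a and pocket_2 below 0.004 m or distance between mount_a and pocket_3 below 0.004 m or distance between mount_a and pocket_4 below 0.004 m) and angle between mount_a's own z axis and vertical below 0.08 rad) or (x of mount_a in the frame of scrap_well between -0.033 and 0.033 m and y of mount_a in the frame of scrap_well between -0.04 and 0.04 m and z of mount_a in the frame of scrap_well below 0.008 m and angle between mount_a's own z axis and vertical below 0.08 rad and z of mount_a_top in the frame of mount_a above 0.04589 m)) and (((distance between mount_b and pocket_1 below 0.004 m or distance between mount_b and pocket_2 below 0.004 m or distance between mount_b and pocket_3 below 0.004 m or distance between mount_b and pocket_4 below 0.004 m) and angle between mount_b's own z axis and vertical below 0.08 rad) or (x of mount_b in the frame of scrap_well between -0.033 and 0.033 m and y of mount_b in the frame of scrap_well between -0.04 and 0.04 m and z of mount_b in the frame of scrap_well below 0.008 m and angle between mount_b's own z axis and vertical below 0.08 rad and z of mount_b_top in the frame of mount_b above 0.04589 m)) and (((distance between mount_c and pocket_1 below 0.004 m or distance between mount_c and pocket_2 below 0.004 m or distance between mount_c and pocket_3 below 0.004 m or distance between mount_c and pocket_4 below 0.004 m) and angle between mount_c's own z axis and vertical below 0.08 rad) or (x of mount_c in the frame of scrap_well between -0.033 and 0.033 m and y of mount_c in the frame of scrap_well between -0.04 and 0.04 m and z of mount_c in the frame of scrap_well below 0.008 m and angle between mount_c's own z axis and vertical below 0.08 rad and z of mount_c_top in the frame of mount_c above 0.04589 m)) and (((distance between mount_d and pocket_1 below 0.004 m or distance between mount_d and pocket_2 below 0.004 m or distance between mount_d and pocket_3 below 0.004 m or distance between mount_d and pocket_4 below 0.004 m) and angle between mount_d's own z axis and vertical below 0.08 rad) or (x of mount_d in the frame of scrap_well between -0.033 and 0.033 m and y of mount_d in the frame of scrap_well between -0.04 and 0.04 m and z of mount_d in the frame of scrap_well below 0.008 m and angle between mount_d's own z axis and vertical below 0.08 rad and z of mount_d_top in the frame of mount_d above 0.04589 m)) and linear speed of each of mount_a, mount_b, mount_c, mount_d, mount_spare below 0.02 m/s); the robot touches nothing.
It fails at once if a mount squeezed by more than 6.5 mm (z of mount_a_top in the frame of mount_a below 0.0395 m or z of mount_b_top in the frame of mount_b below 0.0395 m or z of mount_c_top in the frame of mount_c below 0.0395 m or z of mount_d_top in the frame of mount_d below 0.0395 m or z of mount_spare_top in the frame of mount_spare below 0.0395 m).
It fails at once if a mount loaded with more than 30 N against the base (contact force between any of mount_a, mount_b, mount_c, mount_d, mount_spare and base above 30 N).
It fails at once if a bystander moved by more than 30 mm (distance of any of screwdriver, stopper, grease_tube, timer, bottle, beaker from where it was at the start of the episode above 0.03 m).
It also fails if it takes over 72 s, if anything falls off the work surface, if the arm or the gripper's body presses on something with over 40 N, if the wrist force passes 120 N, or if a joint passes its speed limit or range.

## Working session

There is one attempt and no reset: what is moved stays moved. The work goes in short steps, Python scripts to look and compute and a tool call to move; the robot and the scene stay as the last step left them, time stands still between calls to the robot, and variables do not carry over. Pictures are saved under pics/ and viewed, at most 10 in all, crops included, and the job is handed in when it is done.

Besides the shell and the picture viewer there is one more tool, called after "Emit:" as name([rows], argument=value, ...), one row to a line, values as JSON. drive_tool: Moves the arm, as the interface text tells. Its arguments: {"type":"object","properties":{"motion":{"type":"array","items":{"type":"array"}},"gripper":{"type":"number"}},"required":["motion"]}

```bash
mkdir -p pics
python3 - <<'E'
from rig import *
import cv2,json
for n in("scene","top"):
    im=capture(n); cv2.imwrite(f"pics/{n}0.png",im[:,:,::-1]); print(n,camera_info(n))
s=read_state(); print(s)
E
```

```text
scene {'fovy': 52.15710723772845, 'cx': 319.4042436469042, 'cy': 239.41560529182334, 'xyz': array([ 0.05534793, -0.68300332,  0.67403598]), 'orientation': array([[ 0.53593074, -0.61243974,  0.581116  ],
       [-0.84424999, -0.3924302 ,  0.36502123],
       [ 0.00449396, -0.68623327, -0.72736765]])}
top {'fovy': 46.235482149960845, 'cx': 319.2285123902467, 'cy': 231.8443880111473, 'xyz': array([ 0.46011689, -0.36358727,  1.0241773 ]), 'orientation': array([[-0.03011608, -0.9975341 ,  0.06339357],
       [-0.99954557,  0.02997313, -0.00320498],
       [ 0.00129697, -0.06346128, -0.99798346]])}
{'time_s': 0.1, 'joint_positions': array([ 5.58910005e+01,  3.02723758e+01,  8.21490883e+01,  3.41534330e-04,
        6.76891982e+01, -1.02266460e+01]), 'qvel': array([-0.08034335, -0.21819739, -0.15289451,  0.10342403,  0.03291486,
       -0.0723559 ]), 'tau': array([ 3.77465749e-04, -4.40986240e+01, -1.77151698e+01,  6.35508145e-02,
        5.33925625e-02, -5.60200419e-05]), 'position': array([0.25262826, 0.57094962, 0.2216828 ]), 'tcp_rot': array([[-9.14377584e-01,  4.04861028e-01, -1.08764713e-03],
       [ 4.04862339e-01,  9.14376257e-01, -1.59607060e-03],
       [ 3.48331924e-04, -1.89975854e-03, -9.99998135e-01]]), 'force': array([ 0.72244807, -0.19890838, -0.11080662]), 'moment': array([0.00193146, 0.05019862, 0.02340426]), 'grasp_force': 0.0, 'opening': 1.0001248969731775}
```

View pics/scene0.png

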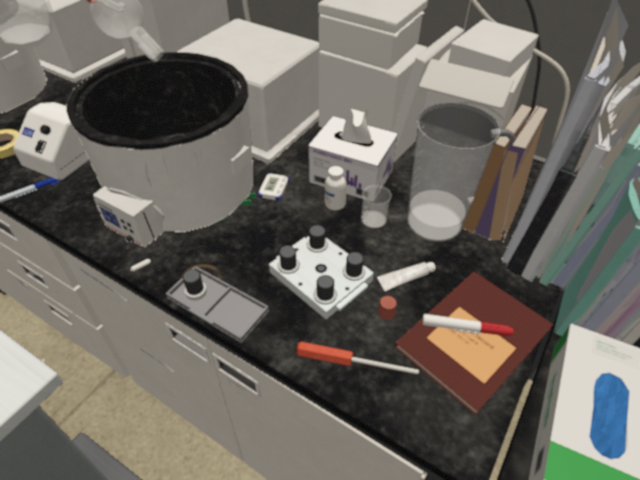

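View pics/top0.png

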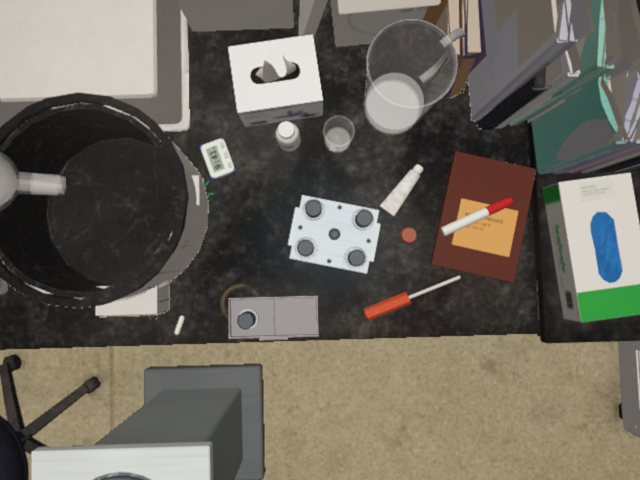

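The top view shows the base with mounts at (314,208), (364,217), (305,246) and (356,257), the tray centred near (274,317) with the spare at (246,320), and the stopper at (408,235). A tall pot stands between the arm and the work. I'll measure these next.

```bash
cat > h.py <<'E'
from rig import *
import cv2,numpy as np
def ray(n,p):
    c=camera_info(n);f=240/np.tan(np.radians(c["fovy"]/2))
    d=c["orientation"]@np.array([(p[0]-c["cx"])/f,(p[1]-c["cy"])/f,1]);return c["xyz"],d/np.linalg.norm(d)
def onz(n,p,z):
    o,d=ray(n,p);return o+d*(z-o[2])/d[2]
def tri(a,b):
    o1,d1=ray("top",a);o2,d2=ray("scene",b)
    t=np.linalg.lstsq(np.c_[d1,-d2],o2-o1,rcond=None)[0];p,q=o1+t[0]*d1,o2+t[1]*d2
    return (p+q)/2,np.linalg.norm(p-q)
E
python3 - <<'E'
from h import *
np.set_printoptions(precision=4,suppress=True)
t=cv2.imread("pics/top0.png");s=cv2.imread("pics/scene0.png")
g=cv2.cvtColor(t,cv2.COLOR_BGR2GRAY)
# plate
m=np.zeros_like(g);m[185:280,280:388]=(g[185:280,280:388]>120)*255
c=max(cv2.findContours(m,0,2)[0],key=cv2.contourArea)
b=cv2.boxPoints(cv2.minAreaRect(c));P=np.array([onz("top",p,.022)for p in b]);print("plate",b,P,P.mean(0),np.linalg.norm(P-np.roll(P,1,0),axis=1))
m=np.zeros_like(g);m[290:340,222:325]=((g[290:340,222:325]>75)&(g[290:340,222:325]<190))*255
c=max(cv2.findContours(m,0,2)[0],key=cv2.contourArea)
b=cv2.boxPoints(cv2.minAreaRect(c));P=np.array([onz("top",p,.014)for p in b]);print("tray",b,P,P.mean(0),np.linalg.norm(P-np.roll(P,1,0),axis=1))
print("pot",tri((95,200),(158,97)), tri((190,200),(247,90)))
print("mug",tri((411,60),(458,122)));print("bottle",onz("top",(288,130),.085),"beaker",onz("top",(338,128),.069))
a=cv2.resize(t[190:345,220:390],None,fx=4.4,fy=3.8*4.4/3.8*0.87,interpolation=2)
a=cv2.resize(t[190:342,220:392],None,fx=3.9,fy=3.9,interpolation=2);cv2.imwrite("pics/ctop.png",a)
a=cv2.resize(s[220:345,160:380],None,fx=3.6,fy=3.6,interpolation=2);cv2.imwrite("pics/cscene.png",a)
E
```

```text
plate [[284.3952 257.6249]
 [296.8225 193.4173]
 [383.1685 210.1294]
 [370.7412 274.337 ]] [[ 0.4797 -0.3034  0.022 ]
 [ 0.594  -0.3287  0.022 ]
 [ 0.5593 -0.4824  0.022 ]
 [ 0.4454 -0.4561  0.022 ]] [ 0.5196 -0.3927  0.022 ] [0.1565 0.1171 0.1576 0.1169]
tray [[227.0604 296.6577]
 [317.4455 294.6035]
 [318.4383 338.2856]
 [228.0532 340.3398]] [[ 0.4132 -0.1987  0.014 ]
 [ 0.412  -0.3603  0.014 ]
 [ 0.3347 -0.3597  0.014 ]
 [ 0.3359 -0.1989  0.014 ]] [ 0.374  -0.2794  0.014 ] [0.0773 0.1616 0.0773 0.1608]
pot (array([ 0.5614, -0.0385,  0.218 ]), np.float64(0.016126044989925453)) (array([ 0.5647, -0.2098,  0.2839]), np.float64(0.03386698172176387))
mug (array([ 0.7568, -0.507 ,  0.2258]), np.float64(0.00038925403176318026))
bottle [ 0.6941 -0.319   0.085 ] beaker [ 0.699  -0.4044  0.069 ]
```

View pics/ctop.png

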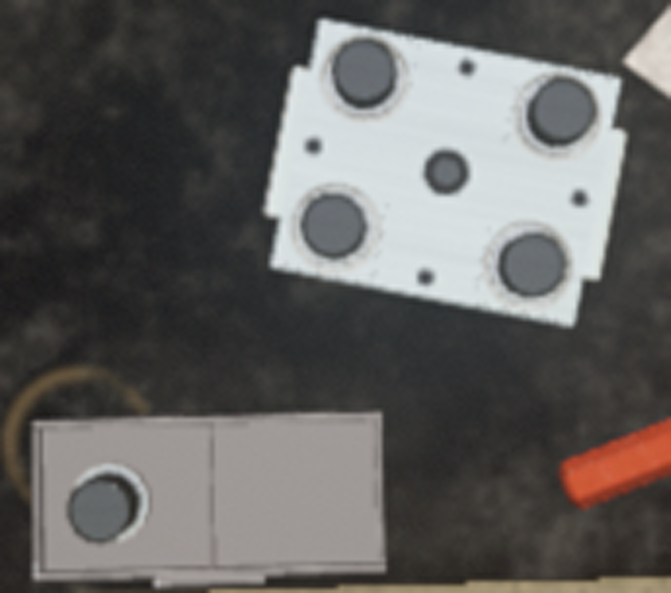

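View pics/cscene.png

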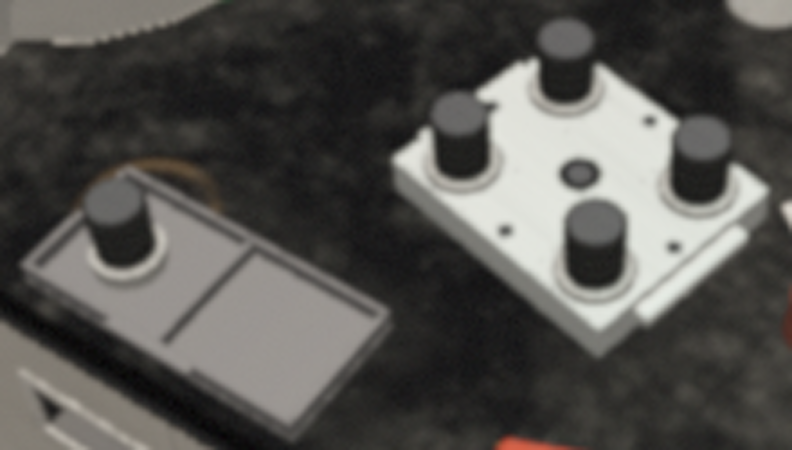

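Run:
```python
from h import *
np.set_printoptions(precision=4,suppress=True)
T=np.array([(364,71),(562,110),(333,225),(532,264),(102,508)])/3.9+(220,190)
S=np.array([(566,40),(702,137),(460,112),(596,222),(116,200)])/3.6+(160,220)
W=[]
for a,b in zip(T,S):
    p,e=tri(a,b);z=.049 if len(W)==4 else .058
    A,B=onz("top",a,z),onz("scene",b,z);W.append(A[:2]);print(p,e,"top",A[:2],"scene",B[:2])
W=np.array(W[:4]);c=W.mean(0);print("centre",c,"hole",onz("top",np.array((446,172))/3.9+(220,190),.022))
y=W[0]+W[2]-W[1]-W[3];print("yaw of base y",np.degrees(np.arctan2(y[1],y[0])))
x=W[0]+W[1]-W[2]-W[3];print("yaw of base x",np.degrees(np.arctan2(x[1],x[0])),np.linalg.norm(y)/2,np.linalg.norm(x)/2)
# tray rim corners in scene crop
Tc=np.array([(34,422),(382,411),(385,573),(34,580)])/3.9+(220,190)
print(np.array([onz("top",p,.014) for p in Tc]))
for p in [(22,262),(128,168),(392,317),(292,440)]: print(onz("scene",np.array(p)/3.6+(160,220),.014))
```

```text
[ 0.5633 -0.3584  0.0562] 0.0015522100911665303 top [ 0.5627 -0.3577] scene [ 0.5624 -0.3599]
[ 0.5434 -0.4457  0.0573] 0.0020495516909544756 top [ 0.5427 -0.4448] scene [ 0.5435 -0.4468]
[ 0.4954 -0.3427  0.0578] 0.0016025008597858699 top [ 0.4949 -0.3421] scene [ 0.4958 -0.3434]
[ 0.4757 -0.4301  0.0554] 0.0018101703283871988 top [ 0.4751 -0.4292] scene [ 0.4745 -0.4319]
[ 0.3738 -0.2368  0.0483] 0.001125746363180462 top [ 0.3735 -0.2365] scene [ 0.3738 -0.2377]
centre [ 0.5189 -0.3934] hole [ 0.5189 -0.3937  0.022 ]
yaw of base y 77.13903686899036
yaw of base x -13.004787794422723 0.08929498358412948 0.06946555140772374
[[ 0.4104 -0.2016  0.014 ]
 [ 0.4106 -0.3611  0.014 ]
 [ 0.337  -0.3603  0.014 ]
 [ 0.3387 -0.2002  0.014 ]]
[ 0.3404 -0.2014  0.014 ]
[ 0.4098 -0.2039  0.014 ]
[ 0.408  -0.3649  0.014 ]
[ 0.3333 -0.3669  0.014 ]
```

Run:
```python
from h import *
print("rod tip",tri((65,184),(157,50)),"rod base",tri((18,182),(130,28)))
for q in [(165,57),(72,95),(248,90),(160,140)]: print("rim",q,[onz("scene",q,z).round(3) for z in(.15,.2,.25)])
for q in [(10,200),(183,200),(95,100),(95,298)]: print("toprim",q,[onz("top",q,z).round(3) for z in(.15,.2,.25)])
```

```text
rod tip (array([ 0.57788513, -0.03530352,  0.29593996]), np.float64(0.002802732450498017)) rod base (array([0.57666837, 0.01414605, 0.32104312]), np.float64(0.0069339018325840435))
rim (165, 57) [array([0.764, 0.177, 0.15 ]), array([0.696, 0.095, 0.2  ]), array([0.629, 0.013, 0.25 ])]
rim (72, 95) [array([0.543, 0.218, 0.15 ]), array([0.497, 0.132, 0.2  ]), array([0.45 , 0.046, 0.25 ])]
rim (248, 90) [array([ 0.752, -0.069,  0.15 ]), array([ 0.685, -0.128,  0.2  ]), array([ 0.619, -0.187,  0.25 ])]
rim (160, 140) [array([ 0.527, -0.044,  0.15 ]), array([ 0.482, -0.105,  0.2  ]), array([ 0.437, -0.166,  0.25 ])]
toprim (10, 200) [array([0.58 , 0.115, 0.15 ]), array([0.573, 0.088, 0.2  ]), array([0.566, 0.06 , 0.25 ])]
toprim (183, 200) [array([ 0.572, -0.155,  0.15 ]), array([ 0.566, -0.167,  0.2  ]), array([ 0.559, -0.179,  0.25 ])]
toprim (95, 100) [array([ 0.735, -0.018,  0.15 ]), array([ 0.719, -0.038,  0.2  ]), array([ 0.704, -0.058,  0.25 ])]
toprim (95, 298) [array([ 0.424, -0.017,  0.15 ]), array([ 0.426, -0.037,  0.2  ]), array([ 0.428, -0.057,  0.25 ])]
```

Emit:
drive_tool([
  [[0, 0, -50], [0, 0, -0.0965]],
  [[0, 0, -50], [0, 0, -0.0965]],
  [[-30, -37.3, 0], [0, 0, 0]],
  [[-30, -37.3, 0], [0, 0, 0]],
  [[-30, -37.3, 0], [0, 0, 0]],
], gripper=0)

```text
time_s: 0.6
position: [0.316, 0.4411, 0.3226]
tcp_rot: [[-0.975, 0.22, 0.0], [0.22, 0.975, -0.0], [-0.0, 0.0, -1.0]]
force: [0.3, 0.3, 0.2]
opening: 0.627
grasp_force: 0.0
```

Emit:
drive_tool([
  [[-30, -37.3, 0], [0, 0, 0]],
  [[-30, -37.3, 0], [0, 0, 0]],
  [[-30, -37.3, 0], [0, 0, 0]],
  [[-30, -37.3, 0], [0, 0, 0]],
])

```text
time_s: 1.0
position: [0.3999, 0.2684, 0.3223]
tcp_rot: [[-0.975, 0.222, -0.0], [0.222, 0.975, -0.0], [0.0, -0.0, -1.0]]
force: [0.9, 0.3, 0.2]
opening: 0.26
grasp_force: 0.0
```

Emit:
drive_tool([
  [[-13, -43, 0], [0, 0, 0]],
  [[-13, -43, 0], [0, 0, 0]],
  [[-13, -43, 0], [0, 0, 0]],
  [[-13, -43, 0], [0, 0, 0]],
  [[-13, -43, 0], [0, 0, 0]],
])

```text
time_s: 1.5
position: [0.415, 0.0446, 0.3224]
tcp_rot: [[-0.975, 0.222, -0.0], [0.222, 0.975, 0.0], [0.0, 0.0, -1.0]]
force: [1.5, -0.1, -0.2]
opening: 0.01
grasp_force: 0.0
```

Emit:
drive_tool([
  [[-13, -43, 0], [0, 0, 0]],
  [[-18.7, -39.7, 0], [0, 0, 0]],
  [[-18.7, -39.7, 0], [0, 0, 0]],
  [[-18.7, -39.7, 0], [0, 0, 0]],
  [[-18.7, -39.7, 0], [0, 0, 0]],
])

```text
time_s: 2.0
position: [0.456, -0.1717, 0.3223]
tcp_rot: [[-0.975, 0.223, -0.0], [0.223, 0.975, 0.001], [0.0, 0.0, -1.0]]
force: [0.6, 0.3, 0.1]
opening: 0.009
grasp_force: 0.0
```

Emit:
drive_tool([
  [[-18.7, -39.7, 0], [0, 0, 0]],
  [[-18.7, -39.7, 0], [0, 0, 0]],
  [[-18.7, -39.7, 0], [0, 0, 0]],
  [[-18.7, -39.7, 0], [0, 0, 0]],
])

```text
time_s: 2.4
position: [0.4938, -0.343, 0.322]
tcp_rot: [[-0.975, 0.222, -0.001], [0.222, 0.975, 0.001], [0.001, 0.001, -1.0]]
force: [0.2, 0.3, -0.5]
opening: 0.005
grasp_force: 0.0
```

Emit:
drive_tool([
  [[-1, 0, 48], [0, 0, 0]],
  [[0, 0, 48], [0, 0, 0]],
  [[0, 0, 48], [0, 0, 0]],
  [[0, 0, 48], [0, 0, 0]],
  [[0, 0, 40], [0, 0, 0]],
])

```text
time_s: 2.9
position: [0.4939, -0.3408, 0.0877]
tcp_rot: [[-0.975, 0.222, -0.002], [0.222, 0.975, 0.002], [0.002, 0.002, -1.0]]
force: [0.1, 0.6, -0.2]
opening: 0.006
grasp_force: 0.0
```

Emit:
drive_tool([
  [[0, 0, 16], [0, 0, 0]],
  [[0, 0, 8], [0, 0, 0]],
  [[0, 0, 4], [0, 0, 0]],
  [[0, 0, 0], [0, 0, 0]],
  [[0, 0, 0], [0, 0, 0]],
])

```text
time_s: 3.4
position: [0.4957, -0.3424, 0.0638]
tcp_rot: [[-0.975, 0.222, 0.002], [0.222, 0.975, -0.002], [-0.002, -0.001, -1.0]]
force: [0.4, -0.1, 0.4]
opening: 0.005
grasp_force: 0.0
```

Emit:
drive_tool([
  [[0, 0, 3], [0, 0, 0]],
  [[0, 0, 2], [0, 0, 0]],
  [[0, 0, 1], [0, 0, 0]],
  [[0, 0, 1], [0, 0, 0]],
  [[0, 0, 0], [0, 0, 0]],
])

```text
time_s: 3.9
position: [0.4953, -0.342, 0.056]
tcp_rot: [[-0.975, 0.222, 0.001], [0.222, 0.975, -0.001], [-0.001, -0.001, -1.0]]
force: [0.6, 0.0, 3.8]
opening: 0.006
grasp_force: 1.8
```

Emit:
drive_tool([
  [[0, 0, 1], [0, 0, 0]],
  [[0, 0, 0.5], [0, 0, 0]],
  [[0, 0, 0], [0, 0, 0]],
  [[0, 0, 0], [0, 0, 0]],
])

```text
time_s: 4.3
position: [0.4953, -0.3421, 0.0546]
tcp_rot: [[-0.975, 0.222, 0.001], [0.222, 0.975, -0.001], [-0.001, -0.001, -1.0]]
force: [-0.4, -0.1, 6.1]
opening: 0.004
grasp_force: 2.9
```

Emit:
drive_tool([
  [[0, 0, -14], [0, 0, 0]],
  [[-35, 0, 0], [0, 0, 0]],
  [[-35, 0, 0], [0, 0, 0]],
  [[0, 0, 6], [0, 0, 0]],
  [[0, 0, 2], [0, 0, 0]],
])

```text
time_s: 4.8
position: [0.5627, -0.3564, 0.0593]
tcp_rot: [[-0.975, 0.221, -0.002], [0.221, 0.975, 0.001], [0.002, 0.001, -1.0]]
force: [-0.6, 0.6, -0.3]
opening: 0.005
grasp_force: 0.0
```

Emit:
drive_tool([
  [[0, 0, 2], [0, 0, 0]],
  [[0, 0, 1.5], [0, 0, 0]],
  [[0, 0, 0], [0, 0, 0]],
  [[0, 0, 0], [0, 0, 0]],
])

```text
time_s: 5.2
position: [0.562, -0.3564, 0.0573]
tcp_rot: [[-0.975, 0.223, -0.001], [0.223, 0.975, 0.002], [0.002, 0.001, -1.0]]
force: [-0.8, 2.0, 5.9]
opening: 0.003
grasp_force: 2.5
```

Emit:
drive_tool([
  [[0, 0, 1], [0, 0, 0]],
  [[0, 0, 0.5], [0, 0, 0]],
  [[0, 0, 0], [0, 0, 0]],
])

```text
time_s: 5.5
position: [0.562, -0.3563, 0.0565]
tcp_rot: [[-0.975, 0.223, -0.001], [0.223, 0.975, 0.002], [0.002, 0.001, -1.0]]
force: [-1.9, 2.9, 7.9]
opening: 0.005
grasp_force: 4.2
```

Emit:
drive_tool([
  [[0, 0, 1.5], [0, 0, 0]],
  [[0, 0, 0.5], [0, 0, 0]],
  [[0, 0, 0], [0, 0, 0]],
  [[0, 0, 0], [0, 0, 0]],
])

```text
time_s: 5.9
position: [0.5621, -0.3563, 0.0555]
tcp_rot: [[-0.975, 0.222, -0.001], [0.222, 0.975, 0.001], [0.001, 0.001, -1.0]]
force: [-2.0, 4.0, 13.4]
opening: 0.006
grasp_force: 6.3
```

Emit:
drive_tool([
  [[0, 0, 1.5], [0, 0, 0]],
  [[0, 0, 0.5], [0, 0, 0]],
  [[0, 0, 0], [0, 0, 0]],
  [[0, 0, 0], [0, 0, 0]],
])

```text
time_s: 6.3
position: [0.5621, -0.3564, 0.0544]
tcp_rot: [[-0.975, 0.222, -0.001], [0.222, 0.975, 0.001], [0.001, 0.001, -1.0]]
force: [-3.6, 4.3, 16.8]
opening: 0.012
grasp_force: 8.6
```

Emit:
drive_tool([
  [[0, 0, 0.8], [0, 0, 0]],
  [[0, 0, 0], [0, 0, 0]],
  [[0, 0, 0], [0, 0, 0]],
  [[0, 0, 0], [0, 0, 0]],
])

```text
time_s: 6.7
position: [0.5621, -0.3564, 0.054]
tcp_rot: [[-0.975, 0.222, -0.001], [0.222, 0.975, 0.001], [0.001, 0.001, -1.0]]
force: [-4.1, 5.0, 18.8]
opening: 0.004
grasp_force: 9.4
```

Emit:
drive_tool([
  [[0, 0, -30], [0, 0, 0]],
  [[-1, -2, 0], [0, 0, 0]],
  [[0, 0, 0], [0, 0, 0]],
  [[0, 0, 0], [0, 0, 0]],
  [[0, 0, 0], [0, 0, 0]],
], gripper=0.65)

```text
time_s: 7.2
position: [0.5626, -0.3587, 0.0788]
tcp_rot: [[-0.975, 0.222, -0.002], [0.222, 0.975, 0.002], [0.003, 0.001, -1.0]]
force: [0.5, 0.0, 0.6]
opening: 0.376
grasp_force: 0.0
```

Emit:
drive_tool([
  [[0, 0, 0], [0, 0, 0]],
  [[0, 0, 0], [0, 0, 0]],
  [[0, 0, 0], [0, 0, 0]],
  [[0, 0, 0], [0, 0, 0]],
])

```text
time_s: 7.6
position: [0.5637, -0.3593, 0.08]
tcp_rot: [[-0.975, 0.222, -0.0], [0.222, 0.975, 0.0], [0.0, 0.0, -1.0]]
force: [0.6, 0.4, 0.1]
opening: 0.635
grasp_force: 0.0
```

Emit:
drive_tool([
  [[0.8, 0.5, 20], [0, 0, 0]],
  [[0, 0, 20], [0, 0, 0]],
  [[0, 0, 6], [0, 0, 0]],
  [[0, 0, 1], [0, 0, 0]],
  [[0, 0, 0], [0, 0, 0]],
])

```text
time_s: 8.1
position: [0.5634, -0.359, 0.0337]
tcp_rot: [[-0.975, 0.222, 0.001], [0.222, 0.975, -0.001], [-0.001, -0.0, -1.0]]
force: [0.1, -0.1, -0.2]
opening: 0.654
grasp_force: 0.0
```

Emit:
drive_tool([
  [[0, 0, 0], [0, 0, 0]],
  [[0, 0, 0], [0, 0, 0]],
  [[0, 0, 0], [0, 0, 0]],
  [[0, 0, 0], [0, 0, 0]],
  [[0, 0, 0], [0, 0, 0]],
], gripper=0.1)

```text
time_s: 8.6
position: [0.5633, -0.3583, 0.0336]
tcp_rot: [[-0.975, 0.222, 0.0], [0.222, 0.975, 0.001], [-0.0, 0.001, -1.0]]
force: [0.6, 1.1, 1.9]
opening: 0.336
grasp_force: 30.0
```

Emit:
drive_tool([
  [[0, 0, -4], [0, 0, 0]],
  [[0, 0, -8], [0, 0, 0]],
  [[0, 0, -20], [0, 0, 0]],
  [[0, 0, -30], [0, 0, 0]],
  [[0, 0, -28], [0, 0, 0]],
])

```text
time_s: 9.1
position: [0.5628, -0.3589, 0.1245]
tcp_rot: [[-0.975, 0.222, -0.001], [0.222, 0.975, -0.0], [0.001, -0.0, -1.0]]
force: [-0.6, 0.6, -1.3]
opening: 0.332
grasp_force: 30.0
```

Emit:
drive_tool([
  [[38.5, -1.2, 0], [0, 0, 0]],
  [[38.5, -1.2, 0], [0, 0, 0]],
  [[38.5, -1.2, 0], [0, 0, 0]],
  [[38.5, -1.2, 0], [0, 0, 0]],
  [[38.5, -1.2, 0], [0, 0, 0]],
])

```text
time_s: 9.6
position: [0.3727, -0.3218, 0.124]
tcp_rot: [[-0.975, 0.221, 0.0], [0.221, 0.975, -0.002], [-0.001, -0.001, -1.0]]
force: [-0.1, -0.1, -0.5]
opening: 0.335
grasp_force: 30.0
```

Emit:
drive_tool([
  [[0, 0, 30], [0, 0, 0]],
  [[0, 0, 30], [0, 0, 0]],
  [[0, 0, 20], [0, 0, 0]],
  [[0, 0, 0], [0, 0, 0]],
  [[0, 0, 0], [0, 0, 0]],
])

```text
time_s: 10.1
position: [0.3742, -0.3223, 0.0437]
tcp_rot: [[-0.975, 0.222, -0.0], [0.222, 0.975, -0.0], [-0.0, -0.0, -1.0]]
force: [0.1, -0.3, -1.5]
opening: 0.338
grasp_force: 30.0
```

Emit:
drive_tool([
  [[0, 0, 10], [0, 0, 0]],
  [[0, 0, 5], [0, 0, 0]],
  [[0, 0, 2], [0, 0, 0]],
  [[0, 0, 1], [0, 0, 0]],
  [[0, 0, 0], [0, 0, 0]],
])

```text
time_s: 10.6
position: [0.3741, -0.3219, 0.0253]
tcp_rot: [[-0.975, 0.222, 0.0], [0.222, 0.975, -0.0], [-0.0, -0.0, -1.0]]
force: [0.1, 0.5, -0.4]
opening: 0.337
grasp_force: 30.0
```

Emit:
drive_tool([
  [[0, 0, 1], [0, 0, 0]],
  [[0, 0, 0], [0, 0, 0]],
  [[0, 0, 0], [0, 0, 0]],
])

```text
time_s: 10.9
position: [0.3742, -0.3219, 0.0245]
tcp_rot: [[-0.975, 0.222, 0.0], [0.222, 0.975, -0.0], [-0.0, -0.0, -1.0]]
force: [1.0, 0.9, 1.7]
opening: 0.335
grasp_force: 30.0
```

Emit:
drive_tool([
  [[0, 0, 0], [0, 0, 0]],
  [[0, 0, 0], [0, 0, 0]],
  [[0, 0, 0], [0, 0, 0]],
  [[0, 0, 0], [0, 0, 0]],
  [[0, 0, 0], [0, 0, 0]],
], gripper=0.65)

```text
time_s: 11.4
position: [0.374, -0.3219, 0.0242]
tcp_rot: [[-0.975, 0.222, -0.0], [0.222, 0.975, 0.0], [0.0, -0.0, -1.0]]
force: [-0.2, 1.2, -0.9]
opening: 0.626
grasp_force: 0.0
```

Emit:
drive_tool([
  [[0, 0, -10], [0, 0, 0]],
  [[0, 0, -25], [0, 0, 0]],
  [[0, 0, -25], [0, 0, 0]],
  [[0, 0, 0], [0, 0, 0]],
])

```text
time_s: 11.8
position: [0.3754, -0.3236, 0.0873]
tcp_rot: [[-0.975, 0.222, 0.004], [0.222, 0.975, -0.005], [-0.005, -0.004, -1.0]]
force: [0.2, -0.5, 0.1]
opening: 0.649
grasp_force: 0.0
```

Emit:
drive_tool([
  [[9.5, 41.5, 0], [0, 0, 0]],
  [[9.5, 41.5, 0], [0, 0, 0]],
  [[0, 0, 0], [0, 0, 0]],
  [[0, 0, 0], [0, 0, 0]],
])

```text
time_s: 12.2
position: [0.3738, -0.2357, 0.0842]
tcp_rot: [[-0.976, 0.22, -0.0], [0.22, 0.976, 0.0], [0.0, 0.0, -1.0]]
force: [0.1, -0.6, 0.1]
opening: 0.65
grasp_force: 0.0
```

Run:
```python
from h import *
im=capture("scene"); cv2.imwrite("pics/c2.png",cv2.resize(im[190:360,150:400,::-1],None,fx=3.2,fy=3.2,interpolation=2))
s=read_state();print(s["position"],s["force"],s["time_s"])
```

```text
[ 0.37447407 -0.23717553  0.08427099] [ 1.04384226 -1.03396427 -0.2984119 ] 12.25
```

View pics/c2.png

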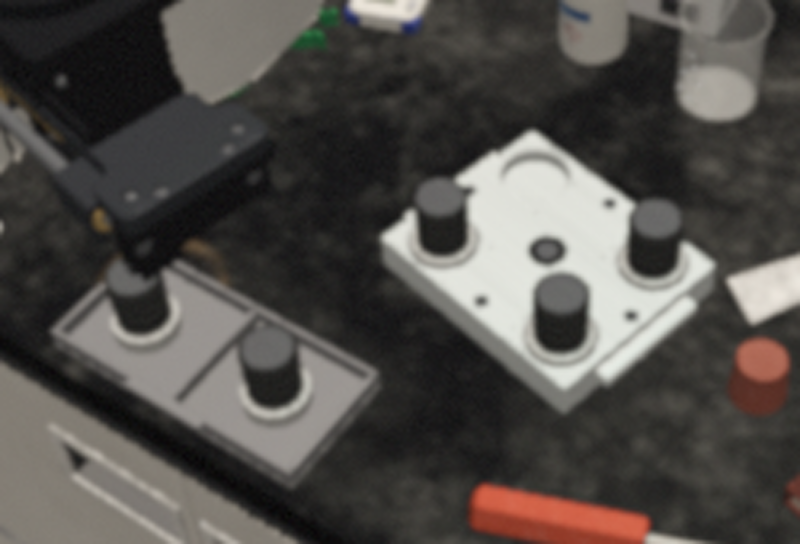

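The hard mount stands in the right well at crop (269,380), and pocket 1 is empty at (537,175). The gripper is above the spare.

Emit:
drive_tool([
  [[0.3, 0, 25], [0, 0, 0]],
  [[0, 0, 25], [0, 0, 0]],
  [[0, 0, 8], [0, 0, 0]],
  [[0, 0, 1], [0, 0, 0]],
  [[0, 0, 0], [0, 0, 0]],
])

```text
time_s: 12.75
position: [0.3739, -0.2374, 0.0254]
tcp_rot: [[-0.975, 0.223, 0.0], [0.223, 0.975, -0.0], [-0.0, -0.0, -1.0]]
force: [0.4, 0.2, 0.1]
opening: 0.649
grasp_force: 0.0
```

Emit:
drive_tool([
  [[0, 0, 0], [0, 0, 0]],
  [[0, 0, 0], [0, 0, 0]],
  [[0, 0, 0], [0, 0, 0]],
  [[0, 0, 0], [0, 0, 0]],
  [[0, 0, 0], [0, 0, 0]],
], gripper=0.1)

```text
time_s: 13.25
position: [0.3737, -0.2366, 0.0255]
tcp_rot: [[-0.975, 0.222, 0.0], [0.222, 0.975, -0.0], [-0.0, -0.0, -1.0]]
force: [-0.4, 0.9, 0.7]
opening: 0.335
grasp_force: 30.0
```

Emit:
drive_tool([
  [[0, 0, -5], [0, 0, 0]],
  [[0, 0, -20], [0, 0, 0]],
  [[0, 0, -40], [0, 0, 0]],
  [[0, 0, -30], [0, 0, 0]],
  [[0, 0, -10], [0, 0, 0]],
])

```text
time_s: 13.75
position: [0.3746, -0.2376, 0.1329]
tcp_rot: [[-0.975, 0.222, 0.004], [0.222, 0.975, -0.004], [-0.004, -0.003, -1.0]]
force: [0.8, -0.3, 0.5]
opening: 0.335
grasp_force: 30.0
```

Emit:
drive_tool([
  [[-42.4, -15.2, 0], [0, 0, 0]],
  [[-42.4, -15.2, 0], [0, 0, 0]],
  [[-42.4, -15.2, 0], [0, 0, 0]],
  [[-42.4, -15.2, 0], [0, 0, 0]],
  [[-42.4, -15.2, 0], [0, 0, 0]],
])

```text
time_s: 14.25
position: [0.5642, -0.358, 0.1291]
tcp_rot: [[-0.975, 0.222, -0.002], [0.222, 0.975, 0.001], [0.002, 0.001, -1.0]]
force: [-0.1, -0.6, -0.9]
opening: 0.337
grasp_force: 30.0
```

Emit:
drive_tool([
  [[0, 0, 30], [0, 0, 0]],
  [[0, 0, 30], [0, 0, 0]],
  [[0, 0, 10], [0, 0, 0]],
  [[0, 0, 0], [0, 0, 0]],
  [[0, 0, 0], [0, 0, 0]],
])

```text
time_s: 14.75
position: [0.5636, -0.358, 0.0606]
tcp_rot: [[-0.975, 0.222, 0.0], [0.222, 0.975, -0.0], [-0.0, -0.0, -1.0]]
force: [0.1, -0.6, -1.2]
opening: 0.336
grasp_force: 30.0
```

Emit:
drive_tool([
  [[0, 0, 10], [0, 0, 0]],
  [[0, 0, 5], [0, 0, 0]],
  [[0, 0, 2], [0, 0, 0]],
  [[0, 0, 2], [0, 0, 0]],
  [[0, 0, 0], [0, 0, 0]],
])

```text
time_s: 15.25
position: [0.5637, -0.3579, 0.0413]
tcp_rot: [[-0.975, 0.222, 0.001], [0.222, 0.975, -0.0], [-0.001, -0.0, -1.0]]
force: [0.7, 0.1, -0.7]
opening: 0.336
grasp_force: 30.0
```

Emit:
drive_tool([
  [[0, 0, 1], [0, 0, 0]],
  [[0, 0, 1], [0, 0, 0]],
  [[0, 0, 0], [0, 0, 0]],
])

```text
time_s: 15.55
position: [0.5637, -0.3579, 0.0393]
tcp_rot: [[-0.975, 0.222, 0.0], [0.222, 0.975, -0.0], [-0.001, -0.0, -1.0]]
force: [1.2, 0.4, -0.2]
opening: 0.339
grasp_force: 30.0
```

Emit:
drive_tool([
  [[0, 0, 2], [0, 0, 0]],
  [[0, 0, 1.5], [0, 0, 0]],
  [[0, 0, 0.5], [0, 0, 0]],
  [[0, 0, 0], [0, 0, 0]],
])

```text
time_s: 15.95
position: [0.5637, -0.3578, 0.0352]
tcp_rot: [[-0.975, 0.222, 0.0], [0.222, 0.975, -0.0], [-0.0, 0.0, -1.0]]
force: [1.9, -0.2, 0.9]
opening: 0.335
grasp_force: 30.0
```

Emit:
drive_tool([
  [[0, 0, 1], [0, 0, 0]],
  [[0, 0, 0.5], [0, 0, 0]],
  [[0, 0, 0], [0, 0, 0]],
])

```text
time_s: 16.25
position: [0.5637, -0.3578, 0.034]
tcp_rot: [[-0.975, 0.222, 0.0], [0.222, 0.975, -0.0], [-0.0, -0.0, -1.0]]
force: [2.0, 0.7, 1.6]
opening: 0.339
grasp_force: 30.0
```

Home: the TCP height matches the seated value and the force has turned to contact. I'll release and back off.

Emit:
drive_tool([
  [[0, 0, 0], [0, 0, 0]],
  [[0, 0, 0], [0, 0, 0]],
  [[0, 0, 0], [0, 0, 0]],
  [[0, 0, 0], [0, 0, 0]],
  [[0, 0, 0], [0, 0, 0]],
], gripper=0.65)

```text
time_s: 16.75
position: [0.5633, -0.3578, 0.0336]
tcp_rot: [[-0.975, 0.222, -0.0], [0.222, 0.975, 0.0], [0.0, 0.0, -1.0]]
force: [0.3, 0.0, -0.1]
opening: 0.633
grasp_force: 0.0
```

Emit:
drive_tool([
  [[0, 0, -10], [0, 0, 0]],
  [[0, 0, -25], [0, 0, 0]],
  [[0, 0, -50], [0, 0, 0]],
  [[0, 0, -50], [0, 0, 0]],
  [[0, 0, -50], [0, 0, 0]],
])

```text
time_s: 17.25
position: [0.5632, -0.3576, 0.2213]
tcp_rot: [[-0.975, 0.222, 0.0], [0.222, 0.975, -0.0], [-0.0, -0.0, -1.0]]
force: [1.0, -1.1, -0.7]
opening: 0.649
grasp_force: 0.0
```

Emit:
drive_tool([
  [[40, 20, 0], [0, 0, 0]],
  [[40, 20, 0], [0, 0, 0]],
  [[40, 20, 0], [0, 0, 0]],
  [[0, 0, 0], [0, 0, 0]],
])

```text
time_s: 17.65
position: [0.4527, -0.2657, 0.218]
tcp_rot: [[-0.975, 0.221, -0.009], [0.221, 0.975, 0.008], [0.011, 0.006, -1.0]]
force: [0.0, -0.4, 0.3]
opening: 0.65
grasp_force: 0.0
```

Run:
```python
from h import *
im=capture("scene"); cv2.imwrite("pics/c3.png",cv2.resize(im[190:360,150:400,::-1],None,fx=3.2,fy=3.2,interpolation=2))
s=read_state();print(s["position"],s["force"],s["time_s"])
```

```text
[ 0.45668249 -0.26950562  0.21912155] [ 0.46739758 -1.73354014  0.04889614] 17.7
```

View pics/c3.png

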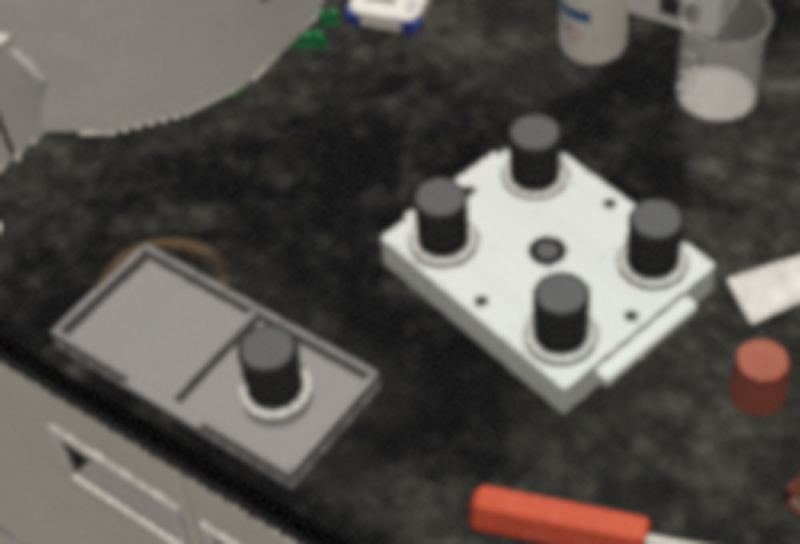

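The spare's top is at crop (535,133), which matches where the old mount's top was, so it is upright and home. The hard mount is upright in the right well at (269,375), and nothing else has moved.

```bash
python3 -c "from rig import *; print(hand_in())"
```

```text
the job is handed in; nothing more can be done
None
```

I found the hard mount in pocket 3 or 1 (far-left corner of the base; about 19 N at 4 mm, against 6 N at 3.4 mm on the one sound mount I pressed), stood it in the tray's right well, seated the spare upright and fully home in its pocket, and handed the job in at 17.7 s; the other two mounts were not pressed.

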